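Tap a cylinder valve through the guard flap to its stop

ROBOT

A 6-joint arm with a two-finger parallel gripper is mounted at the origin on the work surface. World frame = base frame: x ahead of the robot, y to its left, z up, the work surface at z = 0. Lengths are in mm, angles in rad, forces in N, time in s.
With the tool pointing down it reaches from about 350 to 775 mm from the base axis. Payload 7.3 kg.
Tool frame: the origin (TCP) lies at the very end of the fingers, on their centre line; the grasp point (between the pads) lies 19 mm behind it; x points along the fingers, z is the direction in which the jaws open and shut, and the axes are right-handed (so a half turn about x gives the same grasp; the last joint's range is limited). The gripper opens to 92 mm and grips with 3 to 60 N. Pads are 19 mm wide; open, the fingers measure 130 mm over their backs; the gripper's body (75 mm by 190 mm) begins 47 mm behind the grasp point.
Start: joints at [1.182, 0.342, 1.524, -0, 1.275, -0.146], TCP at [126.205, 509.625, 226.741] pointing down, gripper open.
Joint ranges: [-2.53, 2.53], [-0.77, 2.02], [0.04, 2.7], [-1, 4.14], [0.28, 2.66], [-3.11, 3.11]. Speed limits (rad/s): [2.57, 2.57, 3.14, 3.14, 3.14, 3.14].

INTERFACE

Orientations are given as [roll, pitch, yaw] about the fixed x, y, z axes, in that order (R = Rz(yaw) Ry(pitch) Rx(roll)).
In Python, from plant import * gives the robot as it stands.
- The arm moves only by the tool carry_out, never from a script. Its argument "rows" is a list of rows, each a list of 4 numbers: the shift along the world's x, y, z in mm, then the turn about the world's z in degrees. In form: [[x, y, z, twist], ...]. A call has 1 to 20 rows; each row is the pose to reach, as a shift and turn from the pose measured when the call began; what a row does not reach only later rows make up. A row lasts 1/12 s, in which the tool goes at most 41.7 mm and 7.16 degrees, less where a joint would pass 70% of its speed; a pose out of reach is approached as far as the arm can. A call with a gripper value outside its range is refused whole. "hand" is the finger opening in mm, from 0 to 91.8, set as the call begins (left out, the last holds). The fingers move at their own pace and stop on an object; the grip force is fixed at half the most. Time passes only in rows, so rows that repeat a pose let the fingers close. It gives the time, the measured TCP pose, the force and the opening at its end, in the units of the state.
- get_obs(): the state, without advancing time (a new reading comes with each control period).
- capture(name): name is "side" or "top" or "wrist"; returns the picture (384x512x3 uint8, red, green, blue); there is no depth.
- camera_info(name): a dict with "camera_matrix" (3x3 intrinsics, pixels), "pose" (4x4, takes a point from camera to world coordinates); the wrist camera has in their place "mount" (4x4, takes a point from camera to tool coordinates, whose origin is the TCP and whose axes are the tool frame's). Camera axes: x right, y down, z forward; pixel columns grow to the right and rows downward; lengths in mm; the calibration is good to about 2 mm. A picture is of the moment at which its call begins: read the wrist's pose just before it. camera_info takes no time and is no camera call.
- close_job(): hands the job in, once; it reports no verdict.
The state is a dict: "time": time; "joint_positions": joint angles; "dq": joint speeds; "tau": joint torques, N m; "tool_pos": TCP position; "tcp_rot": TCP orientation; "contact_force": force on the tool from outside, world axes, zero at the start; "moment": the same for the moment, N m; "grip_width": finger opening in mm.
Only numpy, scipy, OpenCV 4.12 (cv2) and the standard library are available. Lean on these libraries where they do the work, as an engineer would, in place of code of your own. Each camera call takes 0.05 s, during which the arm holds its last target. There are 200 camera calls.

TASK

Pick up the tapping bar and with its nose, never with the gripper, gently tap the cylinder valve along the slide, in small taps of about two centimetres or less with the bar drawn back off the valve and the valve left to settle after each, through the sprung flap and on until it rests against the stop hidden inside the guard. Do not shift the stop, which is only held by friction. Then draw the bar out so that the flap closes behind the valve, lay the bar back down on the rubber mat where it came from, upright as it was, and leave the spray can, jar and gauge alone.

Things in the scene. Friction and masses are not known exactly. Their poses are not given: they have to be found in the camera images.
- slide: Fixed steel slide. Origin on the bench under the flap, mid-channel; +x = push direction into the guard, z up. Base plate x -165 to 195 mm, 100 wide, 8 thick; its top is the channel floor. Channel 48 mm wide between rails 6 thick, top z 24, from x -140 on. Sheet-metal guard x 0 to 194, 68 wide, roof at z 92; dial and toggle on it to z 135. Its mouth (x 0) has the flap.
- flap (a joint): Flap angle, rad: 0 = shut, grows swinging into the guard, to 1.5; cannot swing outwards. Steel plate 56 mm wide, 48 tall, hinged at its top edge (z 84 mm, slide x 0), weakly sprung shut (under 1 N). Lower edge 35 mm above the bench, 27 above the channel floor: the 14 mm thick bar passes beneath if its top stays below that; raised into the flap it may be caught when drawn out.
- stop_face (a point): Middle of the face of the hidden stop inside the guard that the valve must meet, 24 mm above the bench; axes as the slide's. The stop is a steel block 30 mm wide, 34 mm tall, set at 108 to 148 mm beyond the flap; it slides back if pushed with more than about 24 N.
- valve: Cylinder valve standing loose in the channel before the flap: brass block 60 mm long (x), 44 wide, 40 tall, black handwheel of 36 mm diameter on top, 62 mm tall in all; about 0.35 kg (takes 2 to 7 N to push). Origin at the centre of its underside, x along the push direction within a few degrees.
- valve_front (a point): Middle of the valve's front face (the one that must meet the stop), 16 mm above its underside.
- valve_rear (a point): Middle of the valve's rear face, the one to tap, 16 mm above its underside.
- bar: Tapping bar lying loose on the mat: aluminium bar 14 mm thick, 20 wide, x -23 to 162 mm; white nylon nose 34 wide, 14 thick, ending at x 175; upright black grip 44 long (x), 22 wide (y), z 14 to 72 mm. About 0.3 kg, centre of mass about 45 mm ahead of the grip's middle. Origin on the underside below the grip's middle; +x to the nose, z up.
- bar_nose (a point): Middle of the bar's front striking face, 175 mm ahead of its origin, 7 mm above its underside.
- bar_grip (a point): Middle of the upright grip, 48 mm above the bar's underside; pinch it across its 22 mm width (the bar's y).
- mat: Black rubber mat, fixed, 260 mm (x) by 100 mm (y), 3 mm thick; origin at the centre of its underside on the bench. The bar lies on it along the mat's x, nose to +x, its origin some 65 mm behind the mat's centre.
- spray: Bystander: grey spray can, 52 mm diameter, 150 mm tall, origin at the centre of its underside.
- jar: Bystander: white grease jar, 60 mm diameter, 60 mm tall, origin at the centre of its underside.
- gauge: Bystander: steel pressure gauge lying face up, 56 mm diameter, 24 mm tall, with a brass stem 50 mm out to its -x; origin under the dial's centre.

How it is judged (in metres and radians):
On the way, in this order (a step that is already met when the one before it is completed fails the run):
1. the valve has been tapped on a little and stands still with the bar off it, still more than 55 mm short of the stop (distance of valve from where it was at the start of the episode above 0.006 m and x of valve_front in the frame of stop_face below -0.055 m and contact force between bar and valve below 0.05 N and linear speed of valve below 0.01 m/s), for 0.15 s.
2. after further taps the valve stands still with the bar off it, 10 to 50 mm short of the stop (x of valve_front in the frame of stop_face between -0.05 and -0.01 m and contact force between bar and valve below 0.05 N and linear speed of valve below 0.01 m/s), for 0.15 s.
3. the valve stands against the stop (within 3 mm) with the bar off it (x of valve_front in the frame of stop_face above -0.003 m and contact force between bar and valve below 0.05 N and linear speed of valve below 0.01 m/s), for 0.15 s.
At the end, for the whole second after the job is handed in: Valve upright and still against the hidden stop (gap under 3 mm), stop shifted under 4 mm, flap shut (under 0.1 rad); bar released, still and upright on the mat: origin 20 to 110 mm behind the mat's centre, within 40 mm of its middle line, along it within 0.35 rad, nose to +x (x of valve_front in the frame of stop_face above -0.003 m and horizontal distance between valve_front and stop_face below 0.006 m and angle between valve's own z axis and vertical below 0.1 rad and linear speed of each of valve, bar below 0.01 m/s and distance of stop_face from where it was at the start of the episode below 0.004 m and value of joint flap below 0.1 rad and x of bar in the frame of mat between -0.11 and -0.02 m and y of bar in the frame of mat between -0.04 and 0.04 m and x of bar_nose in the frame of mat above 0 m and angle between the x axis of bar and the x axis of mat, either way round below 0.35 rad and z of bar in the frame of mat below 0.006 m and angle between bar's own z axis and vertical below 0.05 rad); the robot touches nothing.
It fails at once if the gripper or arm touches the valve (contact force between any of the fingers, the arm and valve above 0.3 N).
It fails at once if the valve is knocked along faster than 0.3 m/s or tipped (linear speed of valve above 0.3 m/s or angle between valve's own z axis and vertical above 0.3 rad).
It fails at once if the stop is shifted by more than 4 mm (distance of stop_face from where it was at the start of the episode above 0.004 m).
It fails at once if the spray can, jar or gauge is moved by more than 15 mm (distance of any of spray, jar, gauge from where it was at the start of the episode above 0.015 m).
It also fails if it takes over 70 s, if anything falls off the work surface, if the arm or the gripper's body presses on something with over 40 N, if the wrist force passes 120 N, or if a joint passes its speed limit or range.

## Working session

There is one attempt and no reset: what is moved stays moved. The work goes in short steps, Python scripts to look and compute and a tool call to move; the robot and the scene stay as the last step left them, time stands still between calls to the robot, and variables do not carry over. Pictures are saved under pics/ and viewed, about 8 in all and at most 12, crops included, and the job is handed in when it is done.

Besides the shell and the picture viewer there is one more tool, called after ">>>" as name(argument=value, ...) on one line, values as JSON. carry_out: Moves the arm, as the interface text tells. Its arguments: {"type":"object","properties":{"rows":{"type":"array"},"hand":{"type":"number"}},"required":["rows"]}

```bash
mkdir -p pics; ls; python3 - <<'E'
from plant import *
import cv2,numpy as np
o=get_obs();print({k:np.round(v,3) for k,v in o.items()})
for n in("side","top"):
    im=capture(n);cv2.imwrite(f"pics/{n}0.png",cv2.cvtColor(im,cv2.COLOR_RGB2BGR))
    c=camera_info(n);print(n,np.round(c["camera_matrix"],1).tolist(),np.round(c["pose"],3).tolist())
print(np.round(camera_info("wrist")["mount"],3).tolist())
E
```

```text
pics
{'time': np.float64(0.0), 'joint_positions': array([ 1.182,  0.343,  1.525, -0.   ,  1.275, -0.146]), 'dq': array([-0.001, -0.002, -0.001,  0.001, -0.001,  0.   ]), 'tau': array([ 2.0000e-03, -4.3125e+01, -2.4422e+01,  7.2000e-02,  5.6000e-02,
       -0.0000e+00]), 'tool_pos': array([126.055, 509.241, 226.054]), 'tcp_rot': array([ 2.996,  1.569, -1.959]), 'contact_force': array([0.367, 0.725, 1.074]), 'moment': array([-0.038,  0.021, -0.032]), 'grip_width': np.float64(91.682)}
side [[469.4, 0.0, 254.1], [0.0, 469.4, 193.9], [0.0, 0.0, 1.0]] [[0.979, -0.109, 0.173, 389.29], [-0.204, -0.587, 0.783, -872.698], [0.017, -0.802, -0.597, 700.247], [0.0, 0.0, 0.0, 1.0]]
top [[440.2, 0.0, 260.1], [0.0, 440.2, 202.7], [0.0, 0.0, 1.0]] [[-0.019, -0.994, 0.11, 414.262], [-1.0, 0.021, 0.017, -61.965], [-0.019, -0.11, -0.994, 1252.013], [0.0, 0.0, 0.0, 1.0]]
[[0.0, -0.278, 0.961, -158.462], [0.0, -0.961, -0.278, 75.213], [1.0, 0.001, -0.0, 1.447], [0.0, 0.0, 0.0, 1.0]]
```

View pics/top0.png

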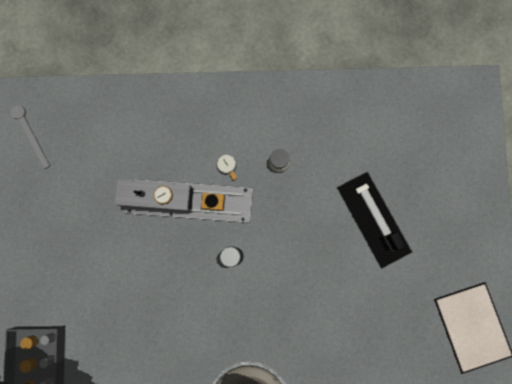

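View pics/side0.png

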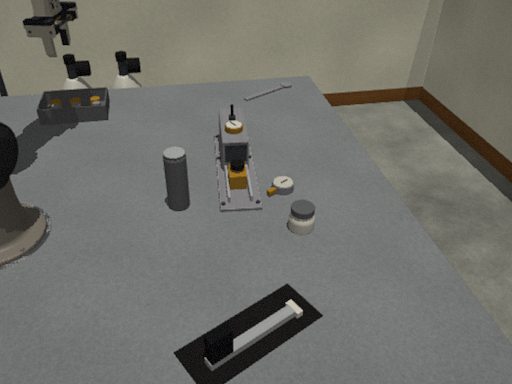

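```bash
cat >h.py <<'E'
import cv2,numpy as np
def ray(ci,uv,z,pose=None):
    P=ci["pose"] if pose is None else pose
    d=P[:3,:3]@np.linalg.solve(ci["camera_matrix"],[uv[0],uv[1],1]);o=P[:3,3]
    return o+d*(z-o[2])/d[2]
E
python3 - <<'E'
from plant import *
from h import *
im=cv2.imread("pics/top0.png");ci=camera_info("top")
ci={k:np.array(v) for k,v in ci.items() if k in("pose","camera_matrix")}
hsv=cv2.cvtColor(im,cv2.COLOR_BGR2HSV)
def comps(m,box,n):
    x0,y0,x1,y1=box;s=np.zeros_like(m);s[y0:y1,x0:x1]=m[y0:y1,x0:x1]
    c,_=cv2.findContours(s,0,1)
    return sorted(c,key=cv2.contourArea)[-n:]
dark=(hsv[...,2]<40).astype(np.uint8)
c=comps(dark,(330,165,420,275),1)[0];c=cv2.convexHull(c);r=cv2.minAreaRect(c);b=cv2.boxPoints(r)
P=np.array([ray(ci,p,3)[:2] for p in b]);print("mat",P.round(),P.mean(0),[np.linalg.norm(P[i]-P[i-1]) for i in range(4)])
l=(hsv[...,2]>120).astype(np.uint8)
c=comps(l,(330,165,420,275),1)[0];r=cv2.minAreaRect(c);b=cv2.boxPoints(r)
P=np.array([ray(ci,p,17)[:2] for p in b]);print("bar",P.round(),P.mean(0))
br=((hsv[...,1]>120)&(hsv[...,0]<30)&(hsv[...,2]>80)).astype(np.uint8)
c=comps(br,(195,185,240,220),1)[0];c=cv2.convexHull(c);b=cv2.boxPoints(cv2.minAreaRect(c));
P=np.array([ray(ci,p,48)[:2] for p in b]);print("valve",P.round(),P.mean(0))
a=cv2.resize(im[172:230,110:260],None,fx=5,fy=5,interpolation=2)
d=cv2.resize(im[170:270,330:420],None,fx=5,fy=5,interpolation=2)[:300]
e=cv2.resize(im[170:270,330:420],None,fx=3,fy=3,interpolation=2)
o=np.zeros((600,760,3),np.uint8);o[:290,:750]=a;o[295:595,:270]=e
f=cv2.resize(im[140:270,200:300],None,fx=2.3,fy=2.3);o[295:295+f.shape[0],300:300+f.shape[1]]=f
cv2.imwrite("pics/crop1.png",o)
E
```

```text
mat [[ 592. -261.]
 [ 637. -347.]
 [ 406. -461.]
 [ 363. -376.]] [ 499.58674997 -361.23366469] [np.float64(256.5416526054695), np.float64(97.41942362234641), np.float64(257.29296761313805), np.float64(95.29398258549716)]
bar [[ 585. -311.]
 [ 602. -341.]
 [ 469. -415.]
 [ 452. -386.]] [ 526.80235345 -363.26585383]
valve [[537. 122.]
 [579. 118.]
 [572.  58.]
 [530.  63.]] [554.47705981  90.30360391]
```

View pics/crop1.png

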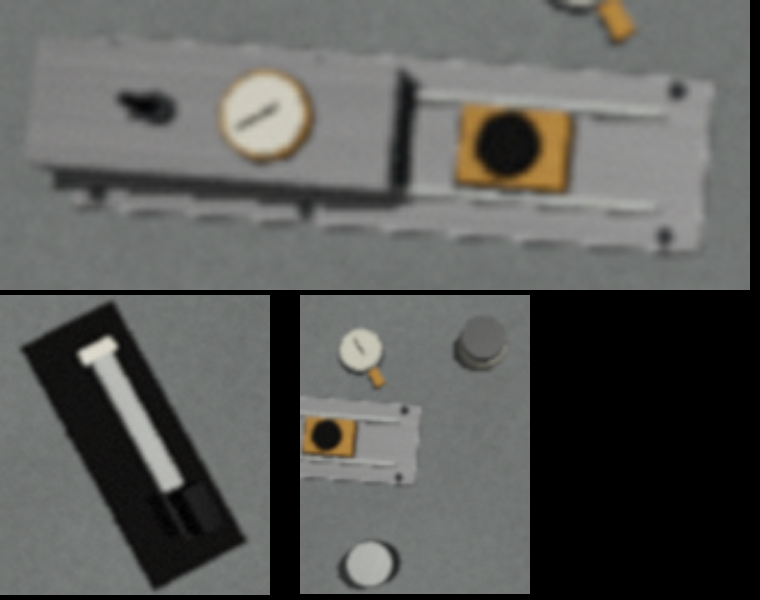

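```bash
python3 - <<'E'
from plant import *
from h import *
ci=camera_info("top");ci={k:np.array(ci[k]) for k in("pose","camera_matrix")}
W=lambda x,y,z:ray(ci,(110+(x+.5)/5-.5,172+(y+.5)/5-.5),z)
def pr(n,*p):
    q=[W(*a) for a in p];print(n,[a[:2].round(1) for a in q]);return q
pr("plate end",(713,83,8),(700,248,8));pr("screws",(678,91,9),(665,237,9))
q=pr("roof",(400,67,92),(392,190,92),(38,38,92),(30,162,92))
f=lambda a,b:np.degrees(np.arctan2(*(b-a)[1::-1]))
print(f(q[0],q[2]),f(q[1],q[3]))
q=pr("rails",(415,93,24),(665,112,24),(410,197,24),(655,208,24));print(f(q[1],q[0]),f(q[3],q[2]))
q=pr("plate side",(415,62,8),(713,83,8),(80,203,8),(700,248,8));print(f(q[1],q[0]),f(q[3],q[2]))
im=cv2.imread("pics/top0.png");
for n,u,v,z in(("gauge",227,163,24),("jar",279.5,158,60),("spray",230.5,257,150)):print(n,ray(ci,(u,v),z)[:2].round())
print("nose edge",[ray(ci,(330+(x+.5)/3-.5,170+(y-295+.5)/3-.5),17)[:2].round(1) for x,y in((78,352),(111,337),(85,365),(118,350),(158,494),(184,483))])
E
```

```text
plate end [array([594.2, -19. ]), array([500., -10.])]
screws [array([589.9,   1.1]), array([506.6,   9.7])]
roof [array([594.3, 145.3]), array([528.4, 149.6]), array([614.2, 340.3]), array([547.3, 343.4])]
84.16057384083983 84.40813479966553
rails [array([589.8, 149. ]), array([576. ,   7.8]), array([530.9, 151.9]), array([521.9,  14.2])]
84.4136033845905 86.26155237736344
plate side [array([610.1, 151.7]), array([594.2, -19. ]), array([532.8, 343.6]), array([500., -10.])]
84.70774041518173 84.7044087454292
gauge [666.  51.]
jar [669. -97.]
spray [402.  33.]
nose edge [array([ 585.4, -311.2]), array([ 598.9, -342.8]), array([ 572.9, -317.3]), array([ 586.5, -348.8]), array([ 450.8, -379.6]), array([ 460.5, -404.1])]
```

```bash
cat >>h.py <<'E'
from scipy.spatial.transform import Rotation as Ro
def tool(o):
    R=Ro.from_euler("xyz",o["tcp_rot"]).as_matrix();return R,np.array(o["tool_pos"])
def yaws(o):
    R,p=tool(o);return p.round(1),"y ax deg",np.degrees(np.arctan2(R[1,1],R[0,1])).round(2),"z ax",np.degrees(np.arctan2(R[1,2],R[0,2])).round(2),"xaxis",R[:,0].round(3),"q6",round(o["joint_positions"][5],2)
E
python3 -c "
from plant import *
from h import *
print(yaws(get_obs()))"
```

```text
(array([126.1, 509.3, 226.1]), 'y ax deg', np.float64(166.09), 'z ax', np.float64(76.09), 'xaxis', array([-0.   , -0.001, -1.   ]), 'q6', np.float64(-0.15))
```

>>> carry_out(rows=[[324, -309, 34, -140], [324, -309, 34, -140], [324, -309, 34, -140], [324, -309, 34, -140], [324, -309, 34, -140], [324, -309, 34, -140], [324, -309, 34, -140], [324, -309, 34, -140], [324, -309, 34, -140], [308, -912, 34, -140], [308, -912, 34, -140], [308, -912, 34, -140], [308, -912, 34, -140], [308, -912, 34, -140], [308, -912, 34, -140], [308, -912, 34, -140], [308, -912, 34, -140], [308, -912, 34, -140], [308, -912, 34, -140], [308, -912, 34, -140]], hand=60)

```text
time: 1.77
tool_pos: [422.2, -208.3, 258.3]
tcp_rot: [3.056, 1.569, 1.933]
contact_force: [1.5, 0.0, -1.1]
grip_width: 59.6
```

>>> carry_out(rows=[[0, 0, 0, 0]])

```text
time: 1.85
tool_pos: [422.2, -214.5, 257.7]
tcp_rot: [-1.194, 1.57, -2.325]
contact_force: [0.5, -0.2, 0.5]
grip_width: 60.0
```

```bash
python3 -c "
from plant import *
from h import *
print(yaws(get_obs()))"
```

```text
(array([ 422.2, -214.5,  257.7]), 'y ax deg', np.float64(25.19), 'z ax', np.float64(-64.81), 'xaxis', array([-0.001, -0.001, -1.   ]), 'q6', np.float64(0.5))
```

>>> carry_out(rows=[[12, -189, -60, 1], [12, -189, -110, 1], [12, -189, -110, 1], [12, -189, -110, 1], [12, -189, -110, 1], [12, -189, -110, 1], [12, -189, -110, 1], [12, -189, -110, 1]])

```text
time: 2.52
tool_pos: [433.7, -403.0, 146.5]
tcp_rot: [-2.605, 1.568, 2.563]
contact_force: [0.7, -0.2, 0.2]
grip_width: 59.8
```

```bash
python3 - <<'E'
from plant import *
from h import *
o=get_obs();print(yaws(o));im=capture("wrist");cv2.imwrite("pics/w1.png",cv2.cvtColor(im,cv2.COLOR_RGB2BGR))
np.savez("w1.npz",R=tool(o)[0],p=tool(o)[1]);print(camera_info("wrist")["camera_matrix"])
E
```

```text
(array([ 433.7, -403. ,  146.5]), 'y ax deg', np.float64(26.15), 'z ax', np.float64(-63.85), 'xaxis', array([-0.002,  0.002, -1.   ]), 'q6', np.float64(0.24))
[[285.05161804   0.         251.41545064]
 [  0.         285.05161804 196.30132103]
 [  0.           0.           1.        ]]
```

View pics/w1.png

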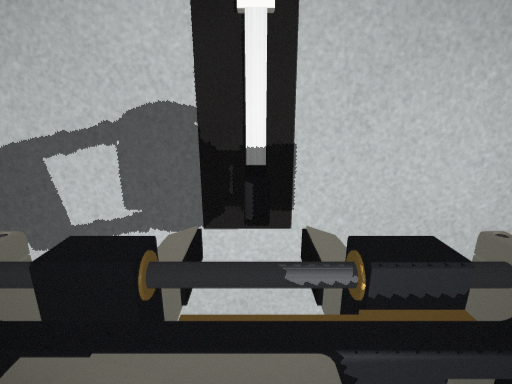

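```bash
python3 - <<'E'
from plant import *
from h import *
d=np.load("w1.npz");ci=camera_info("wrist");T=np.eye(4);T[:3,:3]=d["R"];T[:3,3]=d["p"];P=T@np.array(ci["mount"])
im=cv2.imread("pics/w1.png");g=im.max(2).astype(int)
for r in(25,60,100,130,155):
    c=np.where(g[r,225:290]>70)[0]+225;a,b=[ray(ci,(x,r+0.),17,P)[:2] for x in(c.min()-.5,c.max()+.5)];print(r,c.min(),c.max(),((a+b)/2).round(1),np.linalg.norm(a-b).round(1))
for r in(60,180):
    c=np.where(g[r,150:340]<60)[0]+150;a,b=[ray(ci,(x,r+0.),3,P)[:2] for x in(c.min()-.5,c.max()+.5)];print("mat",r,c.min(),c.max(),((a+b)/2).round(1),np.linalg.norm(a-b).round(1))
print("mat rear",ray(ci,(248,228),3,P).round(1),"nose front?",g[0:14,255])
v=np.log1p(g[130:240,190:300].astype(float));v=(255*v/v.max()).astype(np.uint8);cv2.imwrite("pics/w1c.png",cv2.resize(v,None,fx=5,fy=5))
E
```

```text
25 244 267 [ 571.1 -338. ] 21.5
60 245 266 [ 545.4 -350.7] 20.3
100 245 266 [ 514.  -366.3] 21.1
130 245 266 [ 488.9 -378.8] 21.7
155 246 265 [ 466.9 -389.7] 20.2
mat 60 194 296 [ 543.1 -340.7] 99.8
mat 180 201 292 [ 436.6 -394. ] 99.8
mat rear [ 387. -420.    3.] nose front? [250 250 251 251 251 251 250 238 238 238 239 239 240 239]
```

View pics/w1c.png

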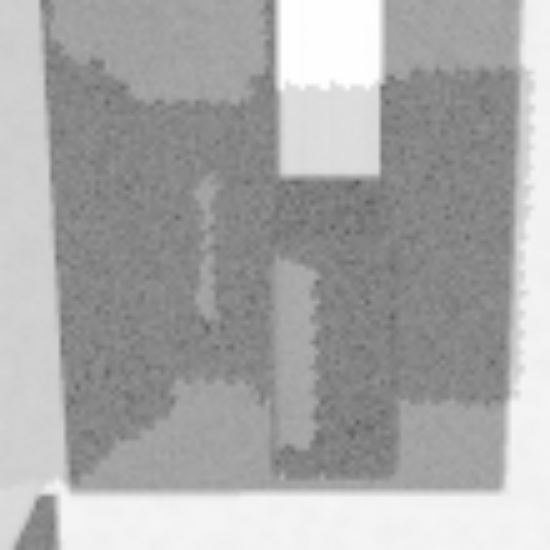

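>>> carry_out(rows=[[4.5, -1, -40, 0.3], [4.5, -1, -80, 0.3], [4.5, -1, -105, 0.3], [4.5, -1, -115, 0.3], [4.5, -1, -115, 0.3], [4.5, -1, -115, 0.3]])

```text
time: 3.07
tool_pos: [439.7, -403.5, 34.4]
tcp_rot: [-0.357, 1.57, -1.464]
contact_force: [0.8, -0.6, -0.5]
grip_width: 60.0
```

>>> carry_out(rows=[[0, 0, 0, 0], [0, 0, 0, 0], [0, 0, 0, 0], [0, 0, 0, 0], [0, 0, 0, 0], [0, 0, 0, 0]], hand=10)

```text
time: 3.57
tool_pos: [439.7, -403.6, 34.7]
tcp_rot: [-0.209, 1.569, -1.316]
contact_force: [-1.4, -0.1, -0.3]
grip_width: 24.9
```

>>> carry_out(rows=[[0, 0, 10, 0], [0, 0, 40, 0], [0, 0, 80, 0], [0, 0, 120, 0], [0, 0, 120, 0]])

```text
time: 3.98
tool_pos: [442.3, -406.7, 163.6]
tcp_rot: [0.194, 1.555, -0.914]
contact_force: [0.7, -1.9, -0.6]
grip_width: 21.8
```

```bash
python3 - <<'E'
from plant import *
from h import *
o=get_obs();print(yaws(o));im=capture("wrist");cv2.imwrite("pics/w2.png",cv2.cvtColor(im,cv2.COLOR_RGB2BGR))
R,p=tool(o);ci=camera_info("wrist");T=np.eye(4);T[:3,:3]=R;T[:3,3]=p;P=T@np.array(ci["mount"])
g=cv2.imread("pics/w2.png").max(2).astype(int)
zt=p[2]-31.5+17
for r in range(0,200,25):
    c=np.where(g[r,225:290]>150)[0]+225
    if len(c): print(r,c.min(),c.max(),np.linalg.norm(ray(ci,(c.min()-.5,r),zt,P)-ray(ci,(c.max()+.5,r),zt,P)).round(1))
E
```

```text
(array([ 442.3, -406.7,  163.6]), 'y ax deg', np.float64(26.57), 'z ax', np.float64(-63.44), 'xaxis', array([ 0.01 , -0.012, -1.   ]), 'q6', np.float64(0.24))
0 235 289 29.1
25 235 289 29.7
50 235 289 30.3
75 236 289 30.5
100 236 289 31.2
125 236 289 31.9
150 236 289 32.7
175 285 289 3.1
```

View pics/w2.png

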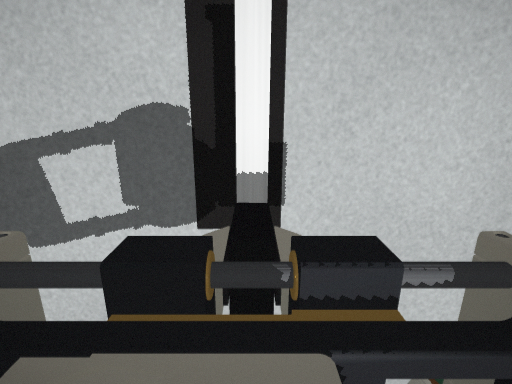

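```bash
cat >>h.py <<'E'
def barfit(im,ci,o,rows,lo=200,hi=285):
    # bar 20 mm wide: edges -> depth -> points in camera; return points in tool frame
    g=im.max(2).astype(float);out=[]
    M=np.array(ci["mount"]);K=np.array(ci["camera_matrix"])
    for r in rows:
        l=g[r];c0=252
        a=c0
        while l[a]>140:a-=1
        b=c0
        while l[b]>140:b+=1
        # subpixel
        a=a+(140-l[a])/(l[a+1]-l[a]);b=b-(140-l[b])/(l[b-1]-l[b])
        Z=K[0,0]*20/(b-a);m=(a+b)/2
        pc=np.array([(m-K[0,2])/K[0,0]*Z,(r-K[1,2])/K[1,1]*Z,Z])
        out.append((M[:3,:3]@pc+M[:3,3]))
    return np.array(out)
E
python3 - <<'E'
from plant import *
from h import *
im=cv2.imread("pics/w2.png");q=barfit(im,camera_info("wrist"),None,range(0,160,3))
print(q[::6].round(1));k=np.polyfit(q[:,1],q[:,0],1);print("tool x (down) vs y:",k,np.polyfit(q[:,1],q[:,2],1))
print("bar top below TCP at grip",np.polyval(k,0), "tilt deg",np.degrees(k[0]))
E
```

```text
[[ 18.9 134.8  -0.5]
 [ 18.4 126.1  -0.5]
 [ 18.1 117.2  -0.6]
 [ 16.7 107.9  -0.6]
 [ 18.8  98.8  -0.7]
 [ 16.9  89.   -0.7]
 [ 17.9  79.1  -0.7]
 [ 17.7  68.7  -0.8]
 [ 17.4  58.1  -0.8]]
tool x (down) vs y: [1.49933685e-02 1.65370498e+01] [ 0.00511085 -1.16763157]
bar top below TCP at grip 16.537049808259447 tilt deg 0.8590567374689677
```

>>> carry_out(rows=[[40, 110, 0, 20], [92, 257, 0, 58], [92, 257, 0, 58], [92, 257, 0, 58], [92, 257, 0, 58], [92, 257, 0, 58], [92, 257, 0, 58], [92, 257, 0, 58], [92, 257, 0, 58], [92, 257, -20, 58], [92, 257, -50, 58], [92, 257, -50, 58], [92, 257, -50, 58]])

```text
time: 5.12
tool_pos: [531.5, -148.6, 108.1]
tcp_rot: [0.563, 1.564, 0.465]
contact_force: [-0.4, 0.3, -2.8]
grip_width: 22.2
```

```bash
python3 - <<'E'
from plant import *
from h import *
o=get_obs();print(yaws(o));im=capture("wrist");cv2.imwrite("pics/w3.png",cv2.cvtColor(im,cv2.COLOR_RGB2BGR))
t=cv2.cvtColor(capture("top"),cv2.COLOR_RGB2BGR);cv2.imwrite("pics/t3.png",t);np.savez("w3.npz",R=tool(o)[0],p=tool(o)[1])
w=cv2.imread("pics/w3.png")
c=np.zeros((600,800,3),np.uint8);c[:384,:512]=w;a=cv2.resize(t[150:240,180:330],None,fx=2.4,fy=2.4,interpolation=2);c[384:600,:360]=a
cv2.imwrite("pics/c3.png",c)
E
```

```text
(array([ 531.5, -148.6,  108.1]), 'y ax deg', np.float64(84.37), 'z ax', np.float64(-5.63), 'xaxis', array([ 0.006,  0.003, -1.   ]), 'q6', np.float64(-0.32))
```

View pics/c3.png

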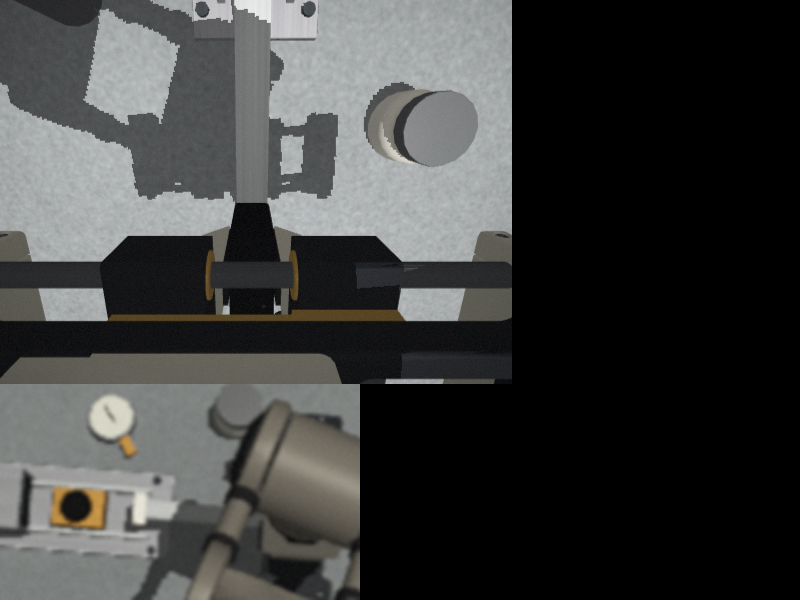

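```bash
python3 - <<'E'
from plant import *
from h import *
d=np.load("w3.npz");ci=camera_info("wrist");T=np.eye(4);T[:3,:3]=d["R"];T[:3,3]=d["p"];P=T@np.array(ci["mount"])
for n,a,b,z in(("plate",(194,39),(317.5,38.5),8),("screws",(203,9),(308,9),9)):
    A,B=ray(ci,a,z,P),ray(ci,b,z,P);print(n,A.round(1),B.round(1),((A+B)/2).round(1))
w=cv2.imread("pics/w3.png");t=cv2.imread("pics/t3.png");zt=d["p"][2]-17.7
g=w.max(2)
for r in(60,110,160):print([ray(ci,(x,r),zt,P).round(1) for x in((235+270)/2,)],g[r,228:278:3])
ct=camera_info("top")
m=(t.min(2)>195).astype(np.uint8);m[:,:225]=0;m[:,245:]=0;m[:190]=0;m[215:]=0
c=max(cv2.findContours(m,0,1)[0],key=cv2.contourArea);b=cv2.boxPoints(cv2.minAreaRect(c))
q=np.array([ray(ct,p,zt-1) for p in b]);print("nose",q.round(1),q.mean(0))
u=np.array([np.cos(np.radians(84.5)),np.sin(np.radians(84.5))]);print("TCP slide",(d["p"][:2]-[562.5,149])@u,(d["p"][:2]-[562.5,149])@[-u[1],u[0]])
E
```

```text
plate [498.8  -9.5   8. ] [599.1 -18.8   8. ] [548.9 -14.2   8. ]
screws [509.3  10.7   9. ] [592.1   2.7   9. ] [550.7   6.7   9. ]
[array([542.6, -43.5,  90.4])] [ 82  87  84 118 118 117 118 119 120 126 120 118 120 116  90  80  85]
[array([540. , -70.5,  90.4])] [ 88  86  82 115 118 113 119 119 114 123 120 117 115 116 175 182 181]
[array([ 537.1, -100.1,   90.4])] [ 83  82  84 118 120 115 120 117 116 117 114 120 111 116  83  85  79]
nose [[565.1  21.7  89.4]
 [564.9  11.1  89.4]
 [532.7  11.5  89.4]
 [532.9  22.1  89.4]] [548.91005908  16.61379441  89.36869572]
TCP slide -299.2374188218016 2.325828444916421
```

>>> carry_out(rows=[[2, 0, -30, 0.2], [2, 0, -50, 0.2], [2, 0, -62, 0.2], [2, 0, -64, 0.2], [2, 0, -64, 0.2], [2, 0, -64, 0.2]])

```text
time: 5.72
tool_pos: [536.6, -149.9, 48.2]
tcp_rot: [0.05, 1.557, -0.044]
contact_force: [0.9, 0.2, -2.6]
grip_width: 21.8
```

```bash
cat >>h.py <<'E'
def sl(o):
    a=np.radians(84.5);u=np.array([np.cos(a),np.sin(a)]);d=np.array(o["tool_pos"])[:2]-[563.5,149.5]
    return "t",round(float(o["time"]),2),"tcp slide x,y,z",round(d@u,1),round(d@[-u[1],u[0]],1),round(float(o["tool_pos"][2]),1),"Fx",round(np.array(o["contact_force"])[:2]@u,1),np.round(o["contact_force"],1)
E
python3 -c "
from plant import *
from h import *
o=get_obs();print(sl(o),yaws(o))"
```

```text
('t', 5.72, 'tcp slide x,y,z', np.float64(-300.6), np.float64(-1.9), 48.2, 'Fx', np.float64(0.2), array([ 0.9,  0.2, -2.6])) (array([ 536.6, -149.9,   48.2]), 'y ax deg', np.float64(84.6), 'z ax', np.float64(-5.4), 'xaxis', array([ 0.014, -0.001, -1.   ]), 'q6', np.float64(-0.32))
```

>>> carry_out(rows=[[1, 12, -3, 0], [2, 25, -3, 0], [2.5, 30, -3, 0], [3, 35, -3, 0], [3.5, 40, -3, 0], [4, 44, -3, 0], [4.5, 48, -3, 0], [4.5, 48, -3, 0]])

```text
time: 6.38
tool_pos: [541.3, -101.4, 45.4]
tcp_rot: [0.055, 1.556, -0.039]
contact_force: [-0.1, -0.4, -3.3]
grip_width: 21.9
```

>>> carry_out(rows=[[-1, -8, 0, 0], [-1.5, -14, 0, 0], [-1.5, -14, 0, 0]])

```text
time: 6.63
tool_pos: [539.7, -116.8, 45.2]
tcp_rot: [0.046, 1.557, -0.049]
contact_force: [0.0, -0.7, -2.7]
grip_width: 21.8
```

```bash
python3 - <<'E'
from plant import *
from h import *
o=get_obs();print(sl(o));t=cv2.cvtColor(capture("top"),cv2.COLOR_RGB2BGR);cv2.imwrite("pics/t4.png",t);np.savez("w3.npz",R=tool(o)[0],p=tool(o)[1])
hsv=cv2.cvtColor(t,cv2.COLOR_BGR2HSV);ct=camera_info("top")
a=np.radians(84.5);u=np.array([np.cos(a),np.sin(a)])
def S(p):
    d=p[:2]-[563.5,149.5];return np.round([d@u,d@[-u[1],u[0]]],1)
m=((hsv[...,1]>120)&(hsv[...,0]<30)&(hsv[...,2]>80)).astype(np.uint8);m[:185]=0;m[225:]=0;m[:,:193]=0;m[:,245:]=0
c=max(cv2.findContours(m,0,1)[0],key=cv2.contourArea);print("valve",[S(ray(ct,p,48)) for p in cv2.boxPoints(cv2.minAreaRect(c))])
m=(t.min(2)>195).astype(np.uint8);m[:,:205]=0;m[:,255:]=0;m[:190]=0;m[215:]=0
c=max(cv2.findContours(m,0,1)[0],key=cv2.contourArea);print("nose",[S(ray(ct,p,28)) for p in cv2.boxPoints(cv2.minAreaRect(c))])
E
```

```text
('t', 6.63, 'tcp slide x,y,z', np.float64(-267.3), np.float64(-1.8), 45.2, 'Fx', np.float64(-0.7), array([ 0. , -0.7, -2.7]))
valve [array([-19.8,  25.2]), array([-18.9, -17.6]), array([-78.8, -17.8]), array([-79.5,  24.9])]
nose [array([-96.7,  14.5]), array([-94.1, -16.4]), array([-105.3,  -17.3]), array([-107.9,   13.7])]
```

>>> carry_out(rows=[[-1.5, 12, 0, 0], [-0.7, 17, 0, 0], [-0.2, 22, 0, 0], [0.2, 27, 0, 0], [0.6, 32, 0, 0], [0.6, 32, 0, 0], [-0.5, 22, 0, 0], [-0.5, 20, 0, 0], [-0.5, 20, 0, 0], [-0.5, 20, 0, 0], [0, 28, 0, 0], [0.5, 33, 0, 0], [1, 38, 0, 0], [1.5, 43, 0, 0], [2, 48, 0, 0], [2, 48, 0, 0], [1, 38, 0, 0], [1, 34, 0, 0], [1, 34, 0, 0], [1, 34, 0, 0]])

```text
time: 8.35
tool_pos: [540.6, -82.9, 45.1]
tcp_rot: [0.086, 1.557, -0.011]
contact_force: [0.3, 0.2, -3.3]
grip_width: 22.0
```

```bash
python3 - <<'E'
from plant import *
from h import *
o=get_obs();print(sl(o));t=cv2.cvtColor(capture("top"),cv2.COLOR_RGB2BGR);w=cv2.cvtColor(capture("wrist"),cv2.COLOR_RGB2BGR)
c=np.zeros((600,800,3),np.uint8);c[:384,:512]=w;a=cv2.resize(t[150:240,150:300],None,fx=2.4,fy=2.4,interpolation=2);c[384:600,:360]=a
s=cv2.cvtColor(capture("side"),cv2.COLOR_RGB2BGR);b=cv2.resize(s[90:220,190:300],None,fx=3,fy=3,interpolation=2)[-216:];c[384:384+216,365:365+330]=b
cv2.imwrite("pics/c5.png",c)
E
```

```text
('t', 8.35, 'tcp slide x,y,z', np.float64(-233.5), np.float64(0.6), 45.1, 'Fx', np.float64(0.3), array([ 0.3,  0.2, -3.3]))
```

View pics/c5.png

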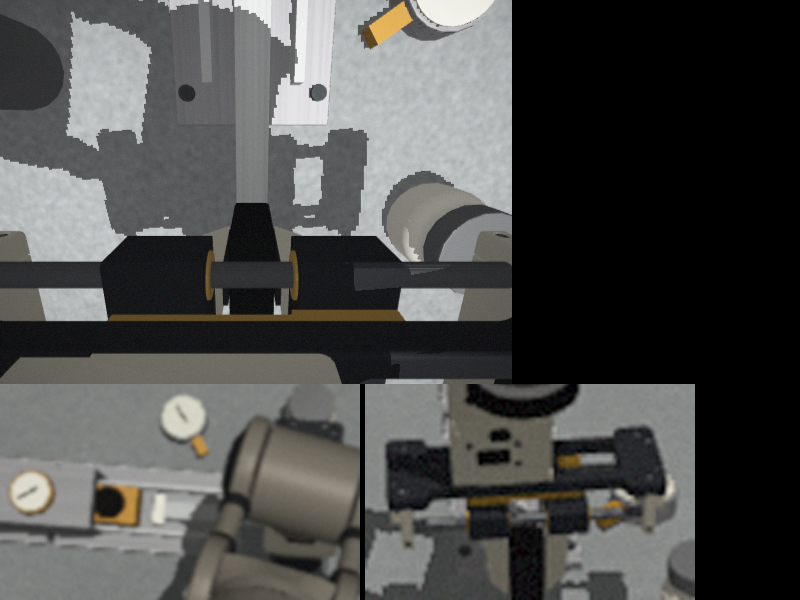

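>>> carry_out(rows=[[0.9, 9, 0, 0], [1.4, 15, 0, 0], [1.9, 20, 0, 0], [2.4, 25, 0, 0], [2.9, 30, 0, 0], [2.9, 30, 0, 0], [1.9, 20, 0, 0], [1.7, 18, 0, 0], [1.7, 18, 0, 0], [1.7, 18, 0, 0], [2.5, 26, 0, 0], [3, 31, 0, 0], [3.5, 36, 0, 0], [4, 41, 0, 0], [4.5, 46, 0, 0], [4.5, 46, 0, 0], [3.5, 36, 0, 0], [3.1, 32, 0, 0], [3.1, 32, 0, 0], [3.1, 32, 0, 0]])

```text
time: 10.17
tool_pos: [543.5, -50.8, 45.0]
tcp_rot: [0.109, 1.557, 0.012]
contact_force: [-0.2, -1.0, -3.9]
grip_width: 21.7
```

```bash
python3 -c "
from plant import *
from h import *
o=get_obs();print(sl(o));print(yaws(o)[2])"
```

```text
('t', 10.17, 'tcp slide x,y,z', np.float64(-201.3), np.float64(0.7), 45.0, 'Fx', np.float64(-1.0), array([-0.2, -1. , -3.9]))
84.43
```

>>> carry_out(rows=[[0.9, 9, 0, 0], [1.4, 15, 0, 0], [1.9, 20, 0, 0], [2.4, 25, 0, 0], [2.9, 30, 0, 0], [2.9, 30, 0, 0], [1.9, 20, 0, 0], [1.7, 18, 0, 0], [1.7, 18, 0, 0], [1.7, 18, 0, 0], [2.5, 26, 0, 0], [3, 31, 0, 0], [3.5, 36, 0, 0], [4, 41, 0, 0], [4.5, 46, 0, 0], [4.5, 46, 0, 0], [3.5, 36, 0, 0], [3.1, 32, 0, 0], [3.1, 32, 0, 0], [3.1, 32, 0, 0]])

```text
time: 11.83
tool_pos: [546.5, -19.3, 44.9]
tcp_rot: [0.133, 1.557, 0.034]
contact_force: [-0.4, -0.2, -2.7]
grip_width: 21.5
```

```bash
python3 -c "
from plant import *
from h import *
o=get_obs();print(sl(o));print(yaws(o)[2])"
```

```text
('t', 11.83, 'tcp slide x,y,z', np.float64(-169.7), np.float64(0.7), 44.9, 'Fx', np.float64(-0.3), array([-0.4, -0.2, -2.7]))
84.36
```

>>> carry_out(rows=[[0.9, 9, 0, 0], [1.4, 14, 0, 0], [1.8, 18, 0, 0], [2.1, 22, 0, 0], [2.5, 26, 0, 0], [2.8, 29, 0, 0]])

```text
time: 12.33
tool_pos: [549.4, 10.0, 45.0]
tcp_rot: [0.104, 1.557, 0.006]
contact_force: [0.1, -4.7, -1.9]
grip_width: 22.1
```

>>> carry_out(rows=[[-0.8, -8, 0, 0], [-0.8, -8, 0, 0], [-0.8, -8, 0, 0], [-0.8, -8, 0, 0]])

```text
time: 12.67
tool_pos: [548.5, 2.0, 44.9]
tcp_rot: [0.134, 1.557, 0.035]
contact_force: [0.4, 0.1, -2.9]
grip_width: 21.7
```

```bash
python3 -c "
from plant import *
from h import *
o=get_obs();print(sl(o));print(yaws(o)[2])"
```

```text
('t', 12.67, 'tcp slide x,y,z', np.float64(-148.3), np.float64(0.8), 44.9, 'Fx', np.float64(0.1), array([ 0.4,  0.1, -2.9]))
84.35
```

>>> carry_out(rows=[[0.6, 6, 0, 0], [0.9, 9, 0, 0], [1.2, 12, 0, 0], [1.4, 14, 0, 0], [1.5, 16, 0, 0]])

```text
time: 13.08
tool_pos: [550.1, 18.1, 45.0]
tcp_rot: [0.105, 1.557, 0.007]
contact_force: [-0.8, -3.2, -2.0]
grip_width: 21.7
```

>>> carry_out(rows=[[-0.6, -6, 0, 0], [-0.6, -6, 0, 0], [-0.6, -6, 0, 0], [-0.6, -6, 0, 0]])

```text
time: 13.42
tool_pos: [549.4, 12.0, 45.0]
tcp_rot: [0.127, 1.557, 0.028]
contact_force: [-0.7, -0.1, -3.5]
grip_width: 21.7
```

>>> carry_out(rows=[[0.5, 5, 0, 0], [0.7, 7, 0, 0], [0.9, 9, 0, 0]])

```text
time: 13.67
tool_pos: [550.5, 21.0, 45.1]
tcp_rot: [0.082, 1.557, -0.016]
contact_force: [0.1, -3.7, -2.4]
grip_width: 21.9
```

>>> carry_out(rows=[[0.1, 1.3, 0, 0], [0.2, 2.5, 0, 0]])

```text
time: 13.83
tool_pos: [550.8, 23.5, 45.1]
tcp_rot: [0.052, 1.557, -0.046]
contact_force: [-0.4, -3.6, -2.1]
grip_width: 21.9
```

>>> carry_out(rows=[[0.1, 1.3, 0, 0], [0.2, 2.5, 0, 0]])

```text
time: 14.0
tool_pos: [551.1, 24.9, 45.4]
tcp_rot: [-0.096, 1.556, -0.194]
contact_force: [-1.6, -13.6, 2.4]
grip_width: 21.7
```

>>> carry_out(rows=[[-0.8, -8, 0, 0], [-0.8, -8, 0, 0], [-0.8, -8, 0, 0], [-0.8, -8, 0, 0]])

```text
time: 14.33
tool_pos: [550.2, 17.2, 45.3]
tcp_rot: [-0.061, 1.557, -0.158]
contact_force: [0.6, -0.1, -3.3]
grip_width: 22.0
```

>>> carry_out(rows=[[0.4, 4, 0, 0], [0.5, 6, 0, 0], [0.6, 7, 0, 0]])

```text
time: 14.58
tool_pos: [550.7, 24.9, 45.2]
tcp_rot: [-0.051, 1.557, -0.148]
contact_force: [-0.3, -5.2, -1.1]
grip_width: 21.6
```

>>> carry_out(rows=[[0.1, 0.7, 0, 0], [0.1, 1, 0, 0]])

```text
time: 14.75
tool_pos: [551.0, 24.9, 45.5]
tcp_rot: [-0.186, 1.556, -0.282]
contact_force: [-1.7, -8.7, -0.4]
grip_width: 21.8
```

>>> carry_out(rows=[[0.1, 1.5, 0, 0], [0.2, 2.5, 0, 0], [0.3, 3.5, 0, 0], [0.3, 3.5, 0, 0]])

```text
time: 15.08
tool_pos: [551.6, 25.1, 46.3]
tcp_rot: [-0.466, 1.554, -0.561]
contact_force: [-3.5, -17.8, 3.1]
grip_width: 21.9
```

>>> carry_out(rows=[[-1, -8, -1, 0], [-4, -8, -1, 0], [-4, -8, -1, 0], [-4, -8, -1, 0], [-3.5, -4, -1, 0], [-3.3, -2, -1, 0], [-3.2, 0, -1, 0], [-3.1, 1.5, -1, 0], [-3, 3, -1, 0], [-3, 3, -1, 0]])

```text
time: 15.92
tool_pos: [548.9, 25.5, 46.0]
tcp_rot: [-0.649, 1.55, -0.742]
contact_force: [-2.4, -16.5, 2.3]
grip_width: 22.1
```

>>> carry_out(rows=[[-0.8, -8, 0, 0], [5.5, -8, 0, 0], [5.5, -8, 0, 0], [5.5, -8, 0, 0], [5.7, -4, 0, 0], [5.8, -2, 0, 0], [6, 0, 0, 0], [6, 1.5, 0, 0], [6, 3, 0, 0], [6, 3, 0, 0]])

```text
time: 16.75
tool_pos: [555.1, 25.1, 46.9]
tcp_rot: [-0.812, 1.546, -0.903]
contact_force: [-3.0, -19.6, 2.3]
grip_width: 21.7
```

>>> carry_out(rows=[[-1, -6, -1, 0], [-4, -10, -1, 0], [-4.5, -10, -1, 0], [-4.5, -10, -1, 0], [-4.5, -10, -1, 0], [-5.5, -20, -1, 0], [-6.5, -35, -1, 0], [-8.5, -55, -1, 0], [-10.5, -75, -1, 0], [-12.5, -95, -1, 0], [-14.5, -115, -1, 0], [-16.5, -135, -1, 0], [-18.5, -155, -1, 0], [-18.5, -165, 0, 0], [-18.5, -165, 30, 0], [-18.5, -165, 65, 0], [-18.5, -165, 100, 0], [-18.5, -165, 100, 0]])

```text
time: 18.25
tool_pos: [540.3, -141.3, 153.9]
tcp_rot: [-0.632, 1.534, -0.724]
contact_force: [2.1, -1.1, -1.8]
grip_width: 21.6
```

```bash
python3 - <<'E'
from plant import *
from h import *
o=get_obs();print(sl(o),yaws(o));t=cv2.cvtColor(capture("top"),cv2.COLOR_RGB2BGR);w=cv2.cvtColor(capture("wrist"),cv2.COLOR_RGB2BGR)
cv2.imwrite("pics/w6.png",w);c=np.zeros((600,800,3),np.uint8);c[:384,:512]=w;a=cv2.resize(t[150:240,110:260],None,fx=2.4,fy=2.4,interpolation=2);c[384:600,:360]=a
s=cv2.cvtColor(capture("side"),cv2.COLOR_RGB2BGR);b=cv2.resize(s[90:220,190:300],None,fx=3,fy=3,interpolation=2)[:216];c[384:384+216,365:365+330]=b
cv2.imwrite("pics/c6.png",c)
q=barfit(w,camera_info("wrist"),None,range(100,160,3)) if w[130,252].min()>140 else None
if q is not None:print(np.polyfit(q[:,1],q[:,0],1),np.polyfit(q[:,1],q[:,2],1))
E
```

```text
('t', 18.25, 'tcp slide x,y,z', np.float64(-291.6), np.float64(-4.8), 153.9, 'Fx', np.float64(-0.9), array([ 2.1, -1.1, -1.8])) (array([ 540.3, -141.3,  153.9]), 'y ax deg', np.float64(84.74), 'z ax', np.float64(-5.22), 'xaxis', array([ 0.027, -0.024, -0.999]), 'q6', np.float64(-0.29))
```

View pics/c6.png

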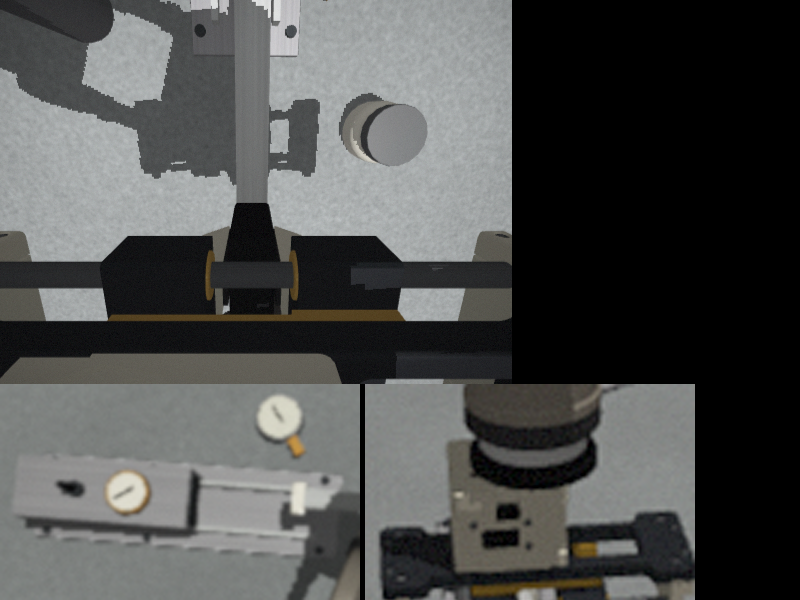

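>>> carry_out(rows=[[-20, -40, 0, 0], [-101, -262, 0, -58], [-101, -262, 0, -58], [-101, -262, 0, -58], [-101, -262, 0, -58], [-101, -262, 0, -58], [-101, -262, 0, -58], [-101, -262, 0, -58], [-101, -262, 0, -58], [-101, -262, 0, -58], [-101, -262, -40, -58], [-101, -262, -70, -58], [-101, -262, -90, -58], [-101, -262, -90, -58], [-101, -262, -90, -58]])

```text
time: 19.65
tool_pos: [434.6, -400.2, 54.7]
tcp_rot: [-0.998, 1.548, -2.098]
contact_force: [-0.1, -1.1, -2.3]
grip_width: 21.4
```

```bash
python3 -c "
from plant import *
from h import *
o=get_obs();print(yaws(o),o['contact_force'])"
```

```text
(array([ 434.6, -400.2,   54.7]), 'y ax deg', np.float64(26.94), 'z ax', np.float64(-63.05), 'xaxis', array([-0.011, -0.019, -1.   ]), 'q6', np.float64(0.25)) [-0.14761028 -1.10310056 -2.31914713]
```

>>> carry_out(rows=[[4, -3, -6, 0], [4, -3, -10, 0], [4, -3, -13, 0], [4, -3, -15, 0], [4, -3, -15, 0]])

```text
time: 20.07
tool_pos: [438.7, -403.2, 39.8]
tcp_rot: [-0.979, 1.548, -2.08]
contact_force: [-0.8, 0.8, -2.2]
grip_width: 21.8
```

>>> carry_out(rows=[[0, 0, -1, 0], [0, 0, -2, 0], [0, 0, -2, 0]])

```text
time: 20.32
tool_pos: [438.8, -403.8, 38.5]
tcp_rot: [-0.924, 1.548, -2.025]
contact_force: [-2.9, -0.1, 1.5]
grip_width: 22.0
```

Nose touching; lower a bit more, then release.

>>> carry_out(rows=[[0, 0, -1.5, 0], [0, 0, -3, 0], [0, 0, -4, 0], [0, 0, -4, 0]])

```text
time: 20.65
tool_pos: [438.8, -404.2, 35.7]
tcp_rot: [-0.89, 1.547, -1.991]
contact_force: [-4.1, 0.4, 8.8]
grip_width: 21.6
```

>>> carry_out(rows=[[0, 0, 0, 0], [0, 0, 0, 0], [0, 0, 0, 0], [0, 0, 0, 0], [0, 0, 0, 0], [0, 0, 0, 0]], hand=60)

```text
time: 21.15
tool_pos: [438.8, -404.1, 35.5]
tcp_rot: [-0.899, 1.547, -1.999]
contact_force: [-0.2, -0.6, 0.3]
grip_width: 56.7
```

>>> carry_out(rows=[[0, 0, 15, 0], [0, 0, 50, 0], [0, 0, 90, 0], [0, 0, 130, 0], [-60, 0, 160, 0], [-100, 0, 200, 0], [-100, 0, 200, 0], [-100, 0, 200, 0]])

```text
time: 21.82
tool_pos: [336.0, -405.8, 240.7]
tcp_rot: [-0.722, 1.541, -1.825]
contact_force: [2.0, -1.0, 1.5]
grip_width: 60.3
```

```bash
python3 - <<'E'
from plant import *
from h import *
o=get_obs();print(yaws(o),o["time"]);t=cv2.cvtColor(capture("top"),cv2.COLOR_RGB2BGR);s=cv2.cvtColor(capture("side"),cv2.COLOR_RGB2BGR)
c=np.zeros((600,800,3),np.uint8)
c[:300,:330]=cv2.resize(t[170:270,330:440],None,fx=3,fy=3,interpolation=2);c[:210,335:785]=cv2.resize(t[150:220,110:260],None,fx=3,fy=3,interpolation=2)
c[302:302+296,:400]=cv2.resize(s[282:384,172:330],(400,296),interpolation=2);c[215:215+380,405:405+365]=cv2.resize(s[100:204,200:300],(365,380),interpolation=2)
cv2.imwrite("pics/c7.png",c)
ci=camera_info("top");m=(t.max(2)>120).astype(np.uint8);m[:168]=0;m[275:]=0;m[:,:345]=0;m[:,405:]=0
cs=[k for k in cv2.findContours(m,0,1)[0] if cv2.pointPolygonTest(k,(374,210),False)>=0]
for k in cs:print("bar",[ray(ci,p,17)[:2].round() for p in cv2.boxPoints(cv2.minAreaRect(k))])
E
```

```text
(array([ 336. , -405.8,  240.7]), 'y ax deg', np.float64(26.79), 'z ax', np.float64(-63.19), 'xaxis', array([-0.007, -0.029, -1.   ]), 'q6', np.float64(0.1)) 21.8167
bar [array([ 584., -309.]), array([ 599., -340.]), array([ 460., -403.]), array([ 445., -373.])]
```

View pics/c7.png

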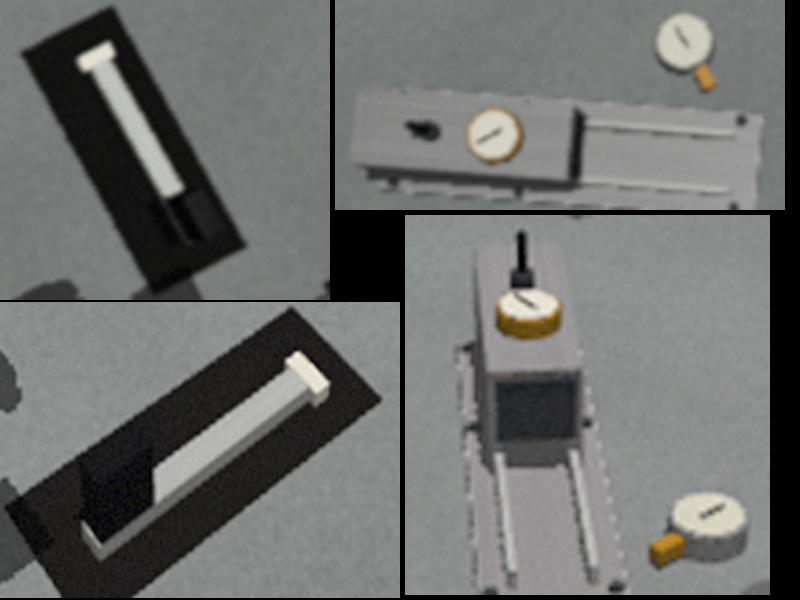

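```bash
python3 -c "
from plant import *
print(close_job())"
```

```text
the job is handed in; nothing more can be done
None
```

The valve is tapped home, as far as I can tell, and the job is handed in at about 22 s of the 70 s allowed. I could not see the valve's contact with the hidden stop directly.

- **Tapping:** I picked up the bar and pushed the valve about 137 mm. It took eight taps of roughly 16 mm or less, with the bar drawn back after each, plus slow force-watched pushes at the end.
- **Contact with the stop:** Ordinary pushing took about 3–5 N. The valve then came up solid with its front about 108 mm beyond the flap by my estimate, which is good to a few millimetres. That is the near edge of the stop's stated range.
- **Rechecks there:** Three more pushes up to 18–20 N, one straight and one to each side, moved it no more than about half a millimetre. I took this to be the stop rather than a jam. The readings stayed under the stop's 24 N slip limit.
- **Last pictures:** The flap looks shut and the bar lies upright on the mat within a few millimetres of where it started. The gauge looks untouched. I saw no sign that the jar or spray can moved, but neither was rechecked in those last pictures. The gripper is open and well clear.

One irregularity: the tool drifted about 2° off vertical during the taps. The bar's nose therefore touched the mat first with about 9 N, and the bar settled flat when released.

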